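Open the glaze-dust extractor's filter cover

ROBOT

A 6-joint arm with a two-finger parallel gripper is mounted at the origin on the work surface. World frame = base frame: x ahead of the robot, y to its left, z up, the work surface at z = 0. Lengths are in mm, angles in rad, forces in N, time in s.
With the tool pointing down it reaches from about 275 to 725 mm from the base axis. Payload 5.6 kg.
Tool frame: the origin (TCP) lies midway between the tips of the shut fingers; the grasp point (between the pads) lies 19 mm behind it (r.grasp_offset is the distance from the TCP to the grasp point, in mm); z points along the fingers, y is the line along which they close (so a half turn about z gives the same grasp; the last joint's range is limited). The gripper opens to 85 mm and grips with 20 to 120 N. Pads are 22 mm wide; open, the fingers measure 114 mm over their backs; the gripper's body (76 mm by 85 mm) begins 54 mm behind the grasp point. The pads swing forward as they close: fully open they stand 13 mm farther back than shut.
Start: joints at [-0.981, 0.255, 0.108, 0, -1.424, -0.285], TCP at [165.076, -524.636, 231.283] pointing down, gripper open.
Joint ranges: [-2.95, 2.95], [-1.21, 1.97], [-1.09, 1.5], [-2.87, 1.71], [-2.94, -0.07], [-3.05, 3.05]. Speed limits (rad/s): [2.57, 2.57, 3.14, 3.14, 3.14, 3.14].

INTERFACE

Orientations are given as a 3x3 rotation matrix whose columns are the frame's x, y, z axes.
In Python, from bench import r gives the robot as it stands. The module is installed in compiled form; this text tells all that it offers.
- The arm moves only by the tool arm_command, never from a script. Its arguments are lists of equal length, an entry for each row: "dr": the turn, a rotation vector about the world's x, y, z in rad, a list of three; "dp": the shift along the world's x, y, z in m, a list of three; "grip": the closure, from 0 (fully open) to 1 (shut). A call has exactly 10 rows; each row is the pose to reach, as a shift and turn from the pose commanded when the call began; what a row does not reach only later rows make up. A row lasts 1/12 s, in which the tool goes at most 41.7 mm and 7.16 degrees, less where a joint would pass 70% of its speed; a pose out of reach is approached as far as the arm can. A call with a gripper value outside its range is refused whole. The fingers move at their own pace and stop on an object; "squeeze" is the grip in N (left out, the last holds). Time passes only in rows, so rows that repeat a pose let the fingers close, or fill a call up. It gives the time, the measured TCP pose, the force, the opening and the grip force at its end, in the units of the state.
- r.read_state(): the state, without advancing time (a new reading comes with each control period).
- r.camera(name): name is "side" or "top"; returns a dict with "frame" (480x640x3 uint8, red, green, blue), "mtx" (3x3 intrinsics, pixels), "k1" (the pictures are not rectified: a ray, as slopes to the right and down, at radius r is drawn at 1 + k1 r^2 times it, then the intrinsics apply), "rvec" (rotation vector, rad) and "tvec" (3), from world to camera coordinates, as OpenCV has them. Camera axes: x right, y down, z forward; pixel columns grow to the right and rows downward; lengths in mm; the calibration is good to about 2 mm. A picture is of the moment at which its call begins. There is no depth.
- r.close_job(): hands the job in; it is judged then, once.
Trained networks look in the newest picture that a camera, given by its name, has taken for a name from the list of things; names that differ only in an ending like _2 or _b are one class to them, and where a whole thing is asked for, a point or a joint stands for the part that bears it (a point fixed in the world has none). Each returns a list of dicts, best first, with "score" (0 to 1); they miss things now and then, are a little off and sometimes report something else, mostly with a low value. They report only what shows in the picture. A call takes as long as a camera call. They do not tell look-alikes from the thing itself.
- r.recognise(thing, camera): "centre" ([column, row] in pixels, amid what is visible of it).
- r.masks_of(thing, camera): "region" (480x640 bool, what is visible of it) and "centre" ([column, row] in pixels, amid what is visible of it).
The state is a dict: "clock": time; "qpos": joint angles; "joint_velocities": joint speeds; "joint_torque": joint torques, N m; "tcp_pos": TCP position; "tool_rot": TCP orientation; "wrist_force": force on the tool from outside, world axes, zero at the start; "torque": the same for the moment, N m; "opening": finger opening in mm; "finger_force": force on a finger pad.
Only numpy, scipy, OpenCV 4.12 (cv2) and the standard library are available. Lean on these libraries where they do the work, as an engineer would, in place of code of your own. Each camera call takes 0.05 s, during which the arm holds its last target. There are 200 camera calls.

TASK

Switch the dust extractor off first: slide the black shutter fully open, press the red stop button under it all the way down, and slide the shutter fully shut again. Then squeeze the two orange snap tabs together to free the white filter cover, take it off, and lay it flat on the plywood board, tabs up, no part of it hanging over the board's edges, setting it down rather than dropping it. Leave the glaze tub, the pot and the brush where they are.

Things in the scene. Friction and masses are not known exactly. Their poses are not given: they have to be found in the camera images.
- unit: Dust extractor, fixed. Origin: on the table under the middle of its grey filter part; x from its low front, which faces away from the robot, to its back; z up. Filter part: x -95 to 95, y -100 to 100; its face slopes up towards the back at 35 degrees, z 31 at the front to 134 at x 55, then a flat top. Blue control pod at y 100 to 220, x -95 to 95, 60 high.
- seat (a point): Point on the unit: middle of the sloping face, at (-20, 0, 82) mm in the unit's frame. Axes as the unit's (not tilted).
- lamp_edge (a point): Middle of the lower front edge of the lamp bar, at (-34, 0, 211) mm in the unit's frame, just above the tabs. The bar, 184 along y, 34 deep, 20 tall, hangs over the upper half of the cover on brackets at y +-85 that run back to posts at x 75. A vertical tool at the tabs would hit it: come and go along the sloping face's normal.
- pod_top (a point): Centre of the flat top of the blue control pod, 60 above the table. Axes as the unit's. The shutter and the button are on the pod.
- fin (a point): Centre of the yellow grip fin on the black shutter: 12 thick along the unit's x, 40 along its y, 30 tall (15 above and below this point). The shutter plate under it is 70 (x) by 76 (y) by 4, its top 84 above the table. Axes as the unit's.
- shutter (a joint): Slide of the shutter along the unit's +x, m: 0 fully shut (over the button), 0.075 fully open. Stays where left; rubs with about 1.5 N. It starts 0 to 10 mm open.
- stop_top (a point): Top centre of the red stop button, 30 across, 78 above the table, between two rails (78 apart inside, 87 above the table). The shut shutter's plate lies 2 mm above it and must be out of the way. Pressed straight down.
- stop (a joint): Travel of the stop button, m: 0 up, 0.006 fully down; its spring needs 1.5 N to start and 5 N for the full stroke, and returns it.
- cover_grip (a point): On the loose cover (about 170 g), midway between its tabs and half-way up them. Cover axes: z out of the sloping face, y across (squeeze line), x up the slope. Plate 100 (x) by 148 (y) by 5; its top is 16 below this point. A skirt 78 by 126 reaches 19 under the plate: set down flat, this point is 40 above the support. Comes off straight along z (20 mm clears the skirt; 2 mm side play).
- tab_left (a joint): Inward travel of the orange tab at the cover's +y, m: 0 at rest, 0.008 stop. Tab: 28 long in x, 5 thick, 32 tall, standing on the plate; the two outer faces are 56 apart at rest. Its barb hooks under the unit and is free beyond 0.0045; both must be free to lift the cover. Spring 3.6 N to start, 11 N at the stop.
- tab_right (a joint): The same for the tab at the cover's -y.
- board_top (a point): Centre of the top of the plywood ware board, fixed: 200 (x) by 240 (y), 15 thick. Axes: the board's x and y, z up.
- tub: White lidded glaze tub, 110 across, 90 tall; origin at the centre of its underside. Bystander.
- pot: Terracotta pot, 90 across, 75 tall; origin at the centre of its underside. Bystander.
- brush: Glaze brush lying on the table, 200 long; origin under its middle. Bystander.
- corner_0 (a point): Corner of the cover's plate at the cover's +x +y, half-way through its thickness.
- corner_1 (a point): Corner of the cover's plate at the cover's +x -y, half-way through its thickness.
- corner_2 (a point): Corner of the cover's plate at the cover's -x -y, half-way through its thickness.
- corner_3 (a point): Corner of the cover's plate at the cover's -x +y, half-way through its thickness.
Not all that is in view belongs to the job. What is shaped like the part that bears cover_grip but green or pink is not meant.

How it is judged:
By the outcome, as a careful person would: the job done as asked, in the order asked, and still so for the second after the job is handed in, with the robot touching nothing.
It also fails if it takes over 72 s, if anything falls off the work surface, if the arm or the gripper's body presses on something with over 40 N, if the wrist force passes 120 N, or if a joint passes its speed limit or range.

## Working session

There is one attempt and no reset: what is moved stays moved. The work goes in short steps, Python scripts to look and compute and a tool call to move; the robot and the scene stay as the last step left them, time stands still between calls to the robot, and variables do not carry over. Pictures are saved under pics/ and viewed, at most 13 in all, crops included, and the job is handed in when it is done.

Besides the shell and the picture viewer there is one more tool, called after "Emit:" as name(argument=value, ...) on one line, values as JSON. arm_command: Moves the arm, as the interface text tells. Its arguments: {"type":"object","properties":{"dr":{"type":"array"},"dp":{"type":"array"},"grip":{"type":"array"},"squeeze":{"type":"number"}},"required":["dr","dp","grip"]}

```bash
mkdir -p pics
cat > h.py <<'E'
import numpy as np, cv2
from bench import r
def cam(n,name=None):
    c=r.camera(n)
    if name: cv2.imwrite('pics/'+name+'.png',c['frame'][:,:,::-1])
    return c
def proj(c,P):
    R=cv2.Rodrigues(np.array(c['rvec'],float))[0]
    q=np.atleast_2d(P)@R.T+np.array(c['tvec'],float).ravel()
    s=q[:,:2]/q[:,2:]; s=s*(1+c['k1']*(s**2).sum(1,keepdims=True))
    K=np.array(c['mtx']); return np.c_[s[:,0]*K[0,0]+K[0,2],s[:,1]*K[1,1]+K[1,2]]
def ray(c,uv):
    K=np.array(c['mtx']); R=cv2.Rodrigues(np.array(c['rvec'],float))[0]
    s=cv2.undistortPoints(np.array([[uv]],float),K,np.array([c['k1'],0,0,0.]))[0,0]
    return -R.T@np.array(c['tvec'],float).ravel(), R.T@np.array([s[0],s[1],1])
def atz(c,uv,z):
    o,d=ray(c,uv); return o+d*(z-o[2])/d[2]
E
python3 - <<'E'
from h import *
for n in('top','side'):
    c=cam(n,n+'0'); print(n,c['mtx'],c['k1'],ray(c,(320,240)))
    for t in ['unit','fin','shutter','cover_grip','tab_left','tab_right','board_top','tub','pot','brush','stop_top','pod_top','lamp_edge']:
        try: print(t,[(np.round(d['centre']).tolist(),round(d['score'],2)) for d in r.recognise(t,n)][:4])
        except Exception as e: print(t,e)
E
```

```text
top [[532.00412413   0.         325.72934975]
 [  0.         532.00412413 235.25268443]
 [  0.           0.           1.        ]] -0.02521258724787507 (array([ 370.54760288,    3.35142423, 1583.33719564]), array([ 0.0926374 ,  0.01290265, -0.99571454]))
unit [([420.0, 251.0], 0.9), ([399.0, 239.0], 0.71)]
fin [([457.0, 234.0], 0.96)]
shutter [([332.0, 151.0], 0.73), ([459.0, 236.0], 0.58), ([418.0, 250.0], 0.25)]
cover_grip [([446.0, 331.0], 0.76), ([494.0, 176.0], 0.75), ([242.0, 323.0], 0.7), ([398.0, 239.0], 0.67)]
tab_left []
tab_right []
board_top [([254.0, 232.0], 0.76), ([424.0, 249.0], 0.38), ([403.0, 240.0], 0.28)]
tub [([333.0, 149.0], 0.84)]
pot [([513.0, 263.0], 0.72), ([164.0, 223.0], 0.61), ([333.0, 147.0], 0.19), ([456.0, 235.0], 0.18)]
brush [([164.0, 223.0], 0.62)]
stop_top []
pod_top [([420.0, 252.0], 0.91)]
lamp_edge [([419.0, 249.0], 0.78), ([456.0, 237.0], 0.24)]
side [[434.90740201   0.         319.73894559]
 [  0.         434.90740201 241.49420674]
 [  0.           0.           1.        ]] -0.10500853767630768 (array([ 146.13771535,  714.28015299, 1129.25302485]), array([ 0.31153793, -0.56114573, -0.76685836]))
unit [([370.0, 214.0], 0.76)]
fin [([348.0, 220.0], 0.66), ([372.0, 187.0], 0.63)]
shutter [([368.0, 211.0], 0.63)]
cover_grip [([341.0, 160.0], 0.96), ([363.0, 371.0], 0.81), ([438.0, 221.0], 0.77), ([351.0, 215.0], 0.55)]
tab_left [([356.0, 368.0], 0.6)]
tab_right [([222.0, 402.0], 0.61), ([342.0, 209.0], 0.59), ([352.0, 219.0], 0.24)]
board_top [([287.0, 330.0], 0.95)]
tub [([256.0, 233.0], 0.76), ([285.0, 327.0], 0.57), ([373.0, 186.0], 0.54), ([371.0, 214.0], 0.46)]
pot [([407.0, 172.0], 0.72)]
brush [([222.0, 402.0], 0.71)]
stop_top []
pod_top [([368.0, 215.0], 0.97)]
lamp_edge [([367.0, 208.0], 0.7), ([258.0, 234.0], 0.46)]
```

View pics/top0.png

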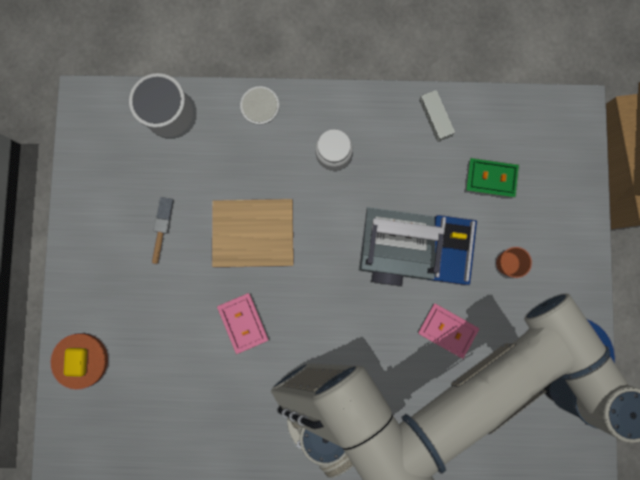

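View pics/side0.png

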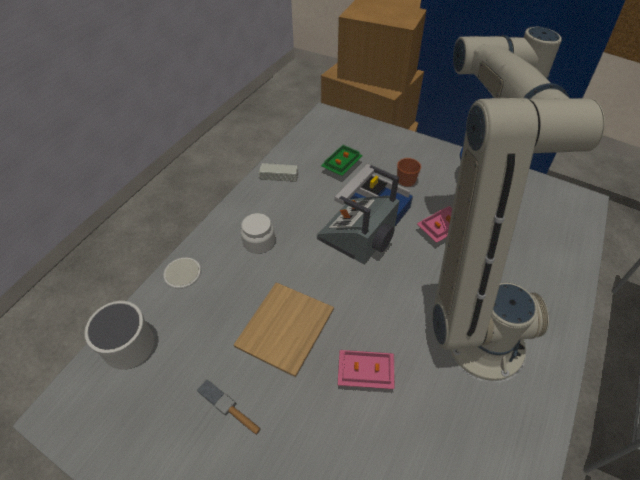

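The top view shows world +x up and +y left. The unit is at (418,248), with its pod and yellow fin at (457,235). The board is at (253,233), the tub at (334,149), the pot at (514,262) and the brush at (162,230).

Cover candidates are white on the unit (400,237), pink (446,331), pink (242,323) and green (494,176). The white one on the unit is the one I want; I'll check it in a close crop.

Run:
```python
import cv2,numpy as np
a=cv2.imread('pics/top0.png')[195:300,350:485]; b=cv2.imread('pics/side0.png')[155:265,310:420]
a=cv2.resize(a,None,fx=4,fy=4,interpolation=cv2.INTER_CUBIC)[:, :540]; cv2.imwrite('pics/ca.png',cv2.resize(cv2.imread('pics/top0.png')[200:295,355:482],(762,570),interpolation=cv2.INTER_CUBIC))
cv2.imwrite('pics/cb.png',cv2.resize(b,(600,600),interpolation=cv2.INTER_CUBIC))
```

```text
(no output)
```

View pics/ca.png

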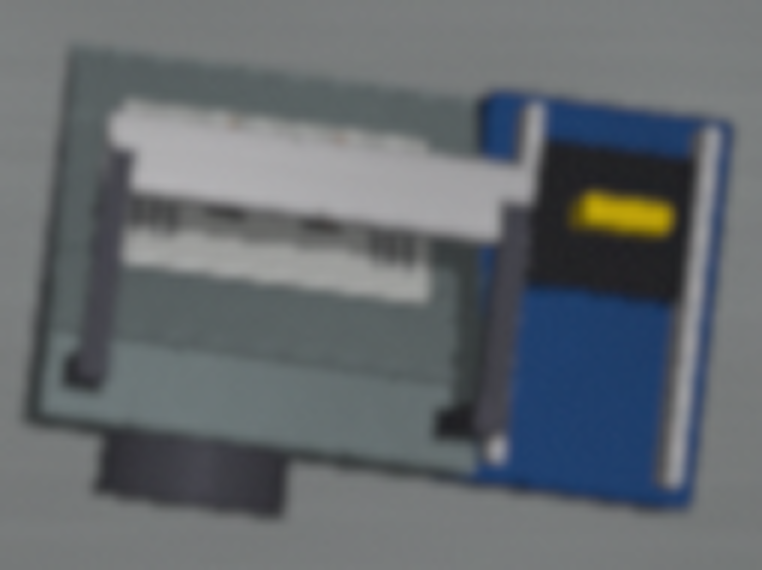

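View pics/cb.png

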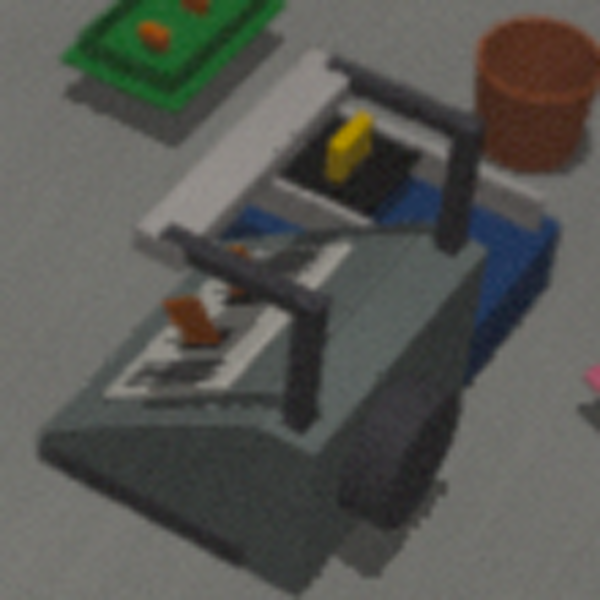

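The crops confirm the choice: the white cover with two orange tabs sits on the grey slope under the lamp bar (top view about (400,237), side view about (351,213)). The pink and green ones lie elsewhere. Next I'll fit the unit, board and fin poses.

```bash
cat > fit.py <<'E'
from h import *
from scipy.optimize import least_squares
T=cam('top'); S=cam('side')
f=lambda p:(355+p[0]/6,200+p[1]/6)
g=lambda p:(310+p[0]/5.4545,155+p[1]/5.4545)
A=[((-95,220,60),(735,120)),((95,220,60),(688,508)),((-95,100,60),(487,92)),((-95,-100,31),(72,45)),((55,-100,134),(58,335)),((55,100,134),(447,383)),((95,100,134),(475,472)),((95,-100,134),(42,412))]
B=[((-95,-100,31),(42,437)),((55,-100,134),(265,428)),((95,-100,134),(315,450)),((95,100,134),(487,255)),((95,220,60),(558,228)),((95,-100,0),(297,592))]
def tf(u,P):
    c,s=np.cos(u[2]),np.sin(u[2]); return np.asarray(P,float)@np.array([[c,-s,0],[s,c,0],[0,0,1]]).T+[u[0],u[1],0]
def res(u):
    a=proj(T,tf(u,[x[0] for x in A]))-[f(x[1]) for x in A]
    b=proj(S,tf(u,[x[0] for x in B]))-[g(x[1]) for x in B]
    return np.r_[a,b].ravel()
s=least_squares(lambda u:res(np.r_[u[:2]*100,u[2]]),[4,-2.,3.1],loss='soft_l1'); u=np.r_[s.x[:2]*100,s.x[2]]
print('unit',u); print(res(u).reshape(-1,2).round(1).tolist())
np.save('u.npy',u)
for n,c in(('top',T),('side',S)):
    for t in('fin','board_top','cover_grip','tub','pot','brush'):
        print(n,t)
        for d in r.masks_of(t,n)[:4]:
            m=d['region'].astype(np.uint8); k=cv2.findContours(m,0,2)[0]; k=max(k,key=cv2.contourArea) if k else None
            if k is None: continue
            q=cv2.minAreaRect(k); bx=cv2.boxPoints(q); z={'board_top':15,'fin':114,'tub':90,'pot':75}.get(t,0)
            print(round(d['score'],2),np.round(d['centre'],1).tolist(),'atz',atz(c,d['centre'],z).round(0)[:2].tolist(),'box',[atz(c,p,z)[:2].round(0).tolist() for p in bx] if t=='board_top' else '')
inv=lambda P:(tf([0,0,-u[2]],np.asarray(P)-[u[0],u[1],0]))
print('fin top unit frame', inv(atz(T,f((631,212)),114)))
E
python3 fit.py
```

```text
unit [ 510.12493666 -200.66385448    3.02907446]
[[-0.4, -0.3], [0.6, 0.4], [-0.2, -1.1], [-0.4, -0.7], [-2.0, -0.9], [5.9, 0.7], [-0.3, 0.4], [-1.1, 0.8], [-0.6, -2.3], [-1.5, -1.3], [0.7, 0.4], [0.9, -2.3], [1.2, -2.0], [0.6, 1.1]]
top fin
0.6 [456.5, 235.2] atz [528.0, -357.0] box 
top board_top
0.55 [163.2, 222.9] atz [559.0, 492.0] box [[441.0, 530.0], [638.0, 511.0], [632.0, 464.0], [435.0, 484.0]]
top cover_grip
0.89 [400.4, 239.4] atz [524.0, -216.0] box 
0.82 [450.6, 331.0] atz [256.0, -366.0] box 
0.71 [241.9, 322.3] atz [270.0, 249.0] box 
0.65 [493.4, 176.0] atz [723.0, -498.0] box 
top tub
0.89 [330.6, 149.9] atz [770.0, -3.0] box 
0.2 [421.1, 250.6] atz [485.0, -262.0] box 
top pot
0.75 [511.4, 258.6] atz [468.0, -523.0] box 
top brush
0.64 [163.9, 224.7] atz [555.0, 494.0] box 
side fin
0.8 [371.4, 186.1] atz [520.0, -322.0] box 
0.51 [221.5, 401.8] atz [523.0, 520.0] box 
0.51 [349.5, 220.3] atz [516.0, -145.0] box 
side board_top
side cover_grip
0.96 [365.1, 371.3] atz [272.0, 238.0] box 
0.87 [440.6, 221.0] atz [272.0, -393.0] box 
0.85 [349.7, 215.8] atz [566.0, -261.0] box 
0.73 [339.9, 160.9] atz [734.0, -513.0] box 
side tub
0.96 [257.4, 234.6] atz [753.0, 29.0] box 
0.72 [348.6, 215.5] atz [537.0, -183.0] box 
side pot
0.83 [408.4, 169.9] atz [451.0, -508.0] box 
0.6 [286.2, 327.4] atz [506.0, 258.0] box 
side brush
0.57 [222.1, 401.9] atz [564.0, 497.0] box 
fin top unit frame [-36.00329515 163.31279553 114.        ]
```

```bash
cat > fit2.py <<'E'
exec(open('fit.py').read().split("s=least")[0])
A=[a for a in A if a[0]!=(55,100,134)]
def fit(rf): 
    s=least_squares(lambda v:rf(np.r_[v[:2]*100,v[2]]),[5.1,-2,3.03],loss='soft_l1'); return np.r_[s.x[:2]*100,s.x[2]]
nt=2*len(A)
for nm,sl in(('top',slice(0,nt)),('side',slice(nt,None)),('both',slice(None))):
    u=fit(lambda v:res(v)[sl]); print(nm,u.round(3),res(u)[sl].reshape(-1,2).round(1).tolist())
h=cv2.cvtColor(T['frame'],cv2.COLOR_RGB2HSV); m=cv2.inRange(h,(8,60,80),(25,255,255))[190:280,200:305]
k=max(cv2.findContours(m,0,2)[0],key=cv2.contourArea)+[200,190]
print('board',[atz(T,p,15)[:2].round(0).tolist() for p in cv2.boxPoints(cv2.minAreaRect(k))],cv2.contourArea(k))
for n,c in(('top',T),('side',S)):
    h=cv2.cvtColor(c['frame'],cv2.COLOR_RGB2HSV); y,x=np.where(cv2.inRange(h,(24,150,90),(34,255,255))>0); 
    ok=(x>340)&(y<300)&(y>150); print(n,'yellow',x[ok].min(),x[ok].max(),y[ok].min(),y[ok].max(),x[ok].mean(),y[ok].mean(),ok.sum())
s=r.read_state(); print(s['tool_rot'],s['tcp_pos'],s['clock'],r.grasp_offset)
E
python3 fit2.py
```

```text
top [ 509.517 -202.189    3.031] [[0.0, -0.2], [1.2, 0.5], [0.2, -0.9], [0.0, -0.4], [-1.4, -0.6], [0.3, 0.6], [-0.5, 1.1]]
side [ 509.327 -195.197    3.037] [[-1.1, -0.8], [-1.7, -0.0], [0.5, 1.7], [0.4, -1.4], [0.5, -1.3], [0.4, 2.4]]
both [ 509.892 -201.174    3.029] [[-0.3, -0.3], [0.8, 0.5], [-0.1, -1.0], [-0.3, -0.6], [-1.8, -0.8], [-0.1, 0.5], [-0.9, 0.9], [-0.5, -2.3], [-1.3, -1.4], [0.8, 0.3], [1.0, -2.4], [1.3, -2.1], [0.7, 1.0]]
board [[630.0, 352.0], [639.0, 110.0], [441.0, 101.0], [431.0, 341.0]] 5224.0
top yellow 451 506 171 238 462.55445544554453 228.77227722772278 101
side yellow 347 377 152 186 372.61764705882354 179.38235294117646 34
[[-9.53910603e-01 -3.00090920e-01 -1.50370862e-05]
 [-3.00090920e-01  9.53910603e-01  2.61758544e-05]
 [ 6.48889972e-06  2.94819181e-05 -1.00000000e+00]] [ 165.07325145 -524.63808253  231.26580134] 2.2 18.700000000000003
```

Emit:
arm_command(dr=[[0,0,-0.416],[0,0,-0.416],[0,0,-0.416],[0,0,-0.416],[0,0,-0.416],[0,0,-0.416],[0,0,-0.416],[0,0,-0.416],[0,0,-0.416],[0,0,-0.416]], dp=[[0.03,0.012,0],[0.07,0.028,0],[0.11,0.044,0],[0.15,0.06,0],[0.19,0.076,-0.01],[0.23,0.092,-0.02],[0.27,0.108,-0.03],[0.31,0.124,-0.04],[0.35,0.14,-0.05],[0.39,0.156,-0.06]], grip=[1,1,1,1,1,1,1,1,1,1], squeeze=30)

```text
clock: 3.03
tcp_pos: [533.0, -377.1, 176.9]
tool_rot: [[-0.994, 0.111, 0.0], [0.111, 0.994, -0.0], [-0.0, -0.0, -1.0]]
wrist_force: [0.4, -2.0, 0.5]
opening: -0.1
finger_force: 0.0
```

Emit:
arm_command(dr=[[0,0,0],[0,0,0],[0,0,0],[0,0,0],[0,0,0],[0,0,0],[0,0,0],[0,0,0],[0,0,0],[0,0,0]], dp=[[0.005,0,0],[0.005,0,0],[0.005,0,-0.01],[0.005,0,-0.03],[0.005,0,-0.05],[0.005,0,-0.06],[0.005,0,-0.07],[0.005,0,-0.078],[0.005,0,-0.078],[0.005,0,-0.078]], grip=[1,1,1,1,1,1,1,1,1,1])

```text
clock: 3.87
tcp_pos: [543.4, -380.3, 113.3]
tool_rot: [[-0.994, 0.108, 0.023], [0.108, 0.994, -0.011], [-0.024, -0.009, -1.0]]
wrist_force: [1.3, 16.4, 43.4]
opening: 0.1
finger_force: 21.7
```

Run:
```python
from h import *
c=cam('side')['frame']; t=cam('top')['frame']
f=lambda a,y,x,h,w:cv2.resize(a[y:y+h,x:x+w,::-1],(400,400),interpolation=cv2.INTER_CUBIC)
cv2.imwrite('pics/p1.png',np.hstack([f(c,130,330,90,90),f(t,190,400,90,90)]))
```

```text
(no output)
```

View pics/p1.png

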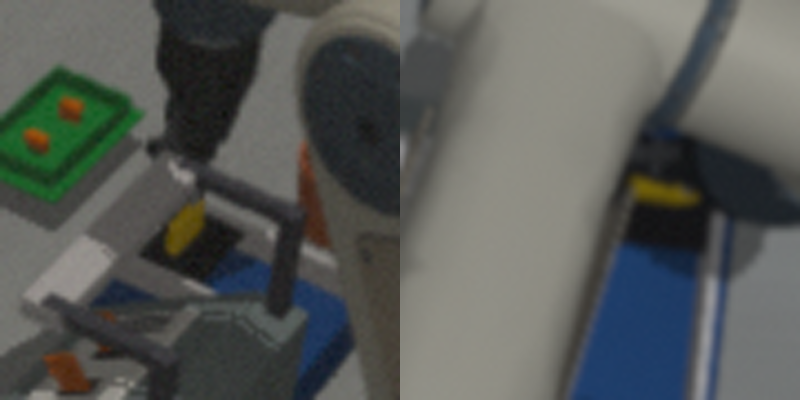

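The finger landed on the fin's top edge because the arm lagged in x before descending. I'll back up.

Emit:
arm_command(dr=[[0,0,0],[0,0,0],[0,0,0],[0,0,0],[0,0,0],[0,0,0],[0,0,0],[0,0,0],[0,0,0],[0,0,0]], dp=[[0,0,0.02],[0,0,0.04],[0,0,0.05],[0,0,0.05],[0,0,0.05],[0,0,0.05],[0,0,0.05],[0,0,0.05],[0,0,0.05],[0,0,0.05]], grip=[1,1,1,1,1,1,1,1,1,1])

```text
clock: 4.8
tcp_pos: [536.1, -378.1, 148.6]
tool_rot: [[-0.994, 0.111, -0.001], [0.111, 0.994, 0.0], [0.001, 0.0, -1.0]]
wrist_force: [0.3, 0.8, 0.0]
opening: -0.2
finger_force: 0.0
```

Run:
```python
from h import *
s=r.read_state(); print(s['qpos'],s['joint_velocities'],s['wrist_force'])
```

```text
[-3.76675842e-01  4.97683734e-01  2.58330481e-01 -6.76076239e-06
 -1.33244137e+00 -1.30531911e+00] [ 0.00049841 -0.00364664  0.00562447 -0.00044214  0.00096271 -0.00034355] [0.29944244 0.75334681 0.01862607]
```

Emit:
arm_command(dr=[[0,0,0],[0,0,0],[0,0,0],[0,0,0],[0,0,0],[0,0,0],[0,0,0],[0,0,0],[0,0,0],[0,0,0]], dp=[[0.024,0.01,0],[0.024,0.01,0],[0.024,0.01,0],[0.024,0.01,-0.01],[0.024,0.01,-0.025],[0.024,0.01,-0.04],[0.024,0.01,-0.05],[0.024,0.01,-0.056],[0.024,0.01,-0.056],[0.024,0.01,-0.056]], grip=[1,1,1,1,1,1,1,1,1,1])

```text
clock: 5.63
tcp_pos: [560.1, -368.5, 93.4]
tool_rot: [[-0.994, 0.111, -0.0], [0.111, 0.994, -0.0], [0.0, -0.0, -1.0]]
wrist_force: [0.2, -0.6, 0.7]
opening: 0.1
finger_force: 0.0
```

Emit:
arm_command(dr=[[0,0,0],[0,0,0],[0,0,0],[0,0,0],[0,0,0],[0,0,0],[0,0,0],[0,0,0],[0,0,0],[0,0,0]], dp=[[-0.008,0.001,0],[-0.016,0.002,0],[-0.024,0.003,0],[-0.032,0.004,0],[-0.04,0.0045,0],[-0.048,0.005,0],[-0.056,0.006,0],[-0.064,0.007,0],[-0.07,0.008,0],[-0.07,0.008,0]], grip=[1,1,1,1,1,1,1,1,1,1])

```text
clock: 6.47
tcp_pos: [488.8, -360.1, 93.5]
tool_rot: [[-0.994, 0.111, -0.001], [0.111, 0.994, 0.0], [0.001, 0.0, -1.0]]
wrist_force: [-0.5, 0.5, 0.6]
opening: -0.2
finger_force: 0.0
```

Emit:
arm_command(dr=[[0,0,0],[0,0,0],[0,0,0],[0,0,0],[0,0,0],[0,0,0],[0,0,0],[0,0,0],[0,0,0],[0,0,0]], dp=[[-0.001,0,0],[-0.002,0,0],[-0.003,0,0],[-0.004,0,0],[-0.005,0,0],[-0.006,0,0],[-0.007,0,0],[-0.007,0,0],[-0.007,0,0],[-0.007,0,0]], grip=[1,1,1,1,1,1,1,1,1,1])

```text
clock: 7.3
tcp_pos: [483.0, -360.2, 93.1]
tool_rot: [[-0.994, 0.111, -0.001], [0.111, 0.994, 0.0], [0.001, -0.0, -1.0]]
wrist_force: [-0.1, 0.4, -0.3]
opening: -0.0
finger_force: 0.4
```

Emit:
arm_command(dr=[[0,0,0],[0,0,0],[0,0,0],[0,0,0],[0,0,0],[0,0,0],[0,0,0],[0,0,0],[0,0,0],[0,0,0]], dp=[[-0.001,0,0],[-0.002,0,0],[-0.003,0,0],[-0.004,0,0],[-0.005,0,0],[-0.006,0.001,0],[-0.006,0.001,0],[-0.006,0.001,0],[-0.006,0.001,0],[-0.006,0.001,0]], grip=[1,1,1,1,1,1,1,1,1,1])

```text
clock: 8.13
tcp_pos: [479.4, -360.0, 93.5]
tool_rot: [[-0.994, 0.111, 0.004], [0.111, 0.994, -0.002], [-0.005, -0.001, -1.0]]
wrist_force: [7.8, -2.9, -4.9]
opening: -0.2
finger_force: 3.9
```

Run:
```python
from h import *
c=cam('side')['frame']; t=cam('top')['frame']
f=lambda a,y,x,h,w:cv2.resize(a[y:y+h,x:x+w,::-1],(400,400),interpolation=cv2.INTER_CUBIC)
cv2.imwrite('pics/p2.png',np.hstack([f(c,140,340,80,80),f(t,200,410,80,80)]))
```

```text
(no output)
```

View pics/p2.png

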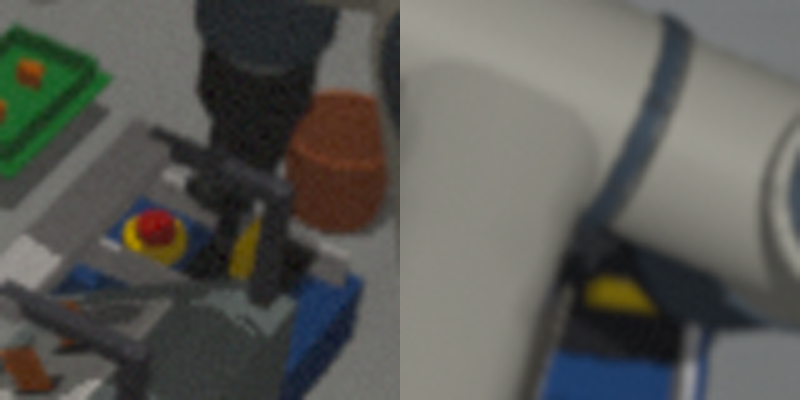

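The side view shows the shutter open: red button in the clear at about (371,185), fin pushed back at about (389,190). The 8 N force says it is at its stop.

```bash
cat >> h.py <<'E'
U=np.array([509.8,-201.,3.03])
def inv(P):
    c,s=np.cos(U[2]),np.sin(U[2]); d=np.asarray(P)[:2]-U[:2]; return np.array([c*d[0]+s*d[1],-s*d[0]+c*d[1]])
def wor(p):
    c,s=np.cos(U[2]),np.sin(U[2]); return np.array([c*p[0]-s*p[1],s*p[0]+c*p[1]])+U[:2]
E
python3 - <<'E'
from h import *
c=cam('side'); print([(d['centre'],d['score']) for d in r.recognise('stop_top','side')])
h=cv2.cvtColor(c['frame'],cv2.COLOR_RGB2HSV)
m=(cv2.inRange(h,(0,180,90),(5,255,255))|cv2.inRange(h,(172,150,90),(180,255,255)))
y,x=np.where(m[170:200,355:390]>0); x=x+355;y=y+170; print(len(x),x.min(),x.max(),y.min(),y.max())
p=(x.mean(),y.mean()); print(p)
for z in(72,78): P=atz(c,p,z); print(z,P,inv(P))
# bias check: pod points predicted vs
print(proj(c,np.r_[wor([95,220]),60]),proj(c,np.r_[wor([-45,160]),78]),proj(c,np.r_[wor([-40,160]),78]))
print(inv([479.4,-360]))
E
```

```text
[([350.9, 217.2], 0.52), ([371.7, 184.2], 0.39), ([367.9, 213.4], 0.39)]
24 368 373 182 186
(np.float64(370.4166666666667), np.float64(183.95833333333334))
72 [ 543.3657395  -373.53737491   72.        ] [-52.57092772 167.72627155]
78 [ 541.111437   -367.36391878   78.        ] [-49.64316356 161.84225613]
[[413.58359966 194.72622901]] [[371.27807826 184.76514632]] [[372.49549852 185.32312208]]
[ 12.50448296 161.39639992]
```

Emit:
arm_command(dr=[[0,0,0],[0,0,0],[0,0,0],[0,0,0],[0,0,0],[0,0,0],[0,0,0],[0,0,0],[0,0,0],[0,0,0]], dp=[[0.015,-0.002,0],[0.03,-0.003,0],[0.045,-0.005,0],[0.06,-0.006,0],[0.06,-0.006,0],[0.06,-0.006,0],[0.06,-0.006,-0.005],[0.06,-0.006,-0.01],[0.06,-0.006,-0.01],[0.06,-0.006,-0.01]], grip=[1,1,1,1,1,1,1,1,1,1])

```text
clock: 9.17
tcp_pos: [536.4, -365.1, 82.9]
tool_rot: [[-0.994, 0.111, -0.001], [0.111, 0.994, 0.0], [0.001, 0.0, -1.0]]
wrist_force: [0.8, -0.3, -0.1]
opening: -0.3
finger_force: 0.0
```

Emit:
arm_command(dr=[[0,0,0],[0,0,0],[0,0,0],[0,0,0],[0,0,0],[0,0,0],[0,0,0],[0,0,0],[0,0,0],[0,0,0]], dp=[[0,0,-0.002],[0,0,-0.004],[0,0,-0.006],[0,0,-0.007],[0,0,-0.008],[0,0,-0.009],[0,0,-0.01],[0,0,-0.01],[0,0,-0.01],[0,0,-0.01]], grip=[1,1,1,1,1,1,1,1,1,1])

```text
clock: 10.0
tcp_pos: [537.1, -365.5, 76.0]
tool_rot: [[-0.994, 0.11, 0.001], [0.11, 0.994, -0.002], [-0.001, -0.001, -1.0]]
wrist_force: [-6.0, 4.6, 15.7]
opening: -0.3
finger_force: 7.5
```

Run:
```python
from h import *
c=cam('side'); s=r.read_state(); print(s['tcp_pos'],s['wrist_force'],s['torque'],s['joint_velocities'].round(3) if hasattr(s['joint_velocities'],'round') else s['joint_velocities'])
print(proj(c,s['tcp_pos']))
cv2.imwrite('pics/p3.png',cv2.resize(c['frame'][140:215,330:430,::-1],(800,600),interpolation=cv2.INTER_CUBIC))
```

```text
[ 537.14866042 -365.44923233   75.97096294] [-6.64642318  4.99732385 15.67731452] [ 1.48007816  2.05182711 -0.02456475] [-0.003  0.001 -0.    -0.    -0.001 -0.001]
[[371.16508054 185.07270951]]
```

View pics/p3.png

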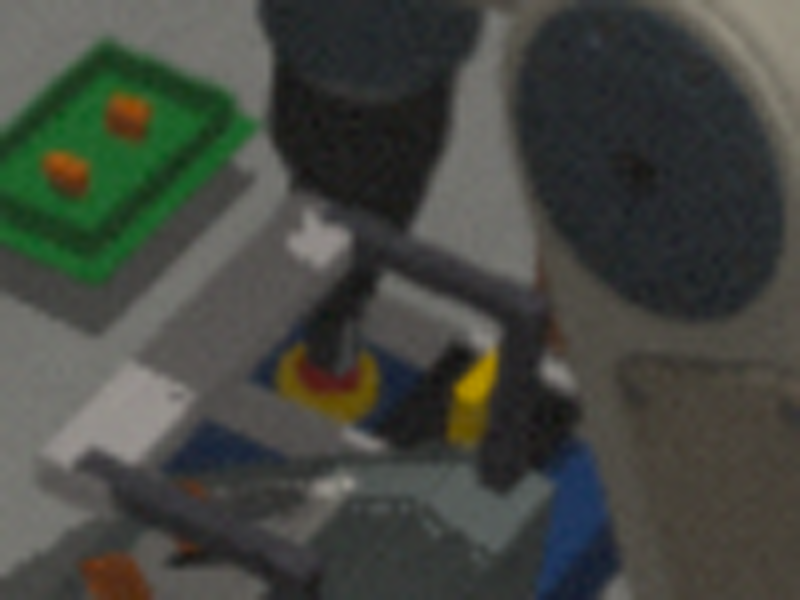

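The fingers are on the red button (side about (371,187)). I'll press a little more to see whether it is bottomed.

Emit:
arm_command(dr=[[0,0,0],[0,0,0],[0,0,0],[0,0,0],[0,0,0],[0,0,0],[0,0,0],[0,0,0],[0,0,0],[0,0,0]], dp=[[0,0,-0.001],[0,0,-0.002],[0,0,-0.003],[0,0,-0.003],[0,0,-0.003],[0,0,-0.003],[0,0,-0.003],[0,0,-0.003],[0,0,-0.003],[0,0,-0.003]], grip=[1,1,1,1,1,1,1,1,1,1])

```text
clock: 10.88
tcp_pos: [537.2, -365.6, 75.7]
tool_rot: [[-0.994, 0.11, 0.002], [0.11, 0.994, -0.003], [-0.002, -0.003, -1.0]]
wrist_force: [-10.4, 9.4, 27.5]
opening: -0.1
finger_force: 13.9
```

Emit:
arm_command(dr=[[0,0,0],[0,0,0],[0,0,0],[0,0,0],[0,0,0],[0,0,0],[0,0,0],[0,0,0],[0,0,0],[0,0,0]], dp=[[0,0,0.004],[0,0,0.006],[0,0,0.008],[0,0,0.008],[0,0,0.008],[0,0,0.008],[0,0,0.008],[0,0,0.008],[0,0,0.008],[0,0,0.008]], grip=[1,1,1,1,1,1,1,1,1,1])

```text
clock: 11.72
tcp_pos: [537.2, -365.4, 78.2]
tool_rot: [[-0.994, 0.111, -0.0], [0.111, 0.994, -0.0], [0.0, -0.0, -1.0]]
wrist_force: [-2.0, -1.8, 4.0]
opening: -0.4
finger_force: 1.8
```

Emit:
arm_command(dr=[[0,0,0],[0,0,0],[0,0,0],[0,0,0],[0,0,0],[0,0,0],[0,0,0],[0,0,0],[0,0,0],[0,0,0]], dp=[[0,0,0.002],[0,0,0.002],[0,0,0.002],[0,0,0.002],[0,0,0.002],[0,0,0.002],[0,0,0.002],[0,0,0.002],[0,0,0.002],[0,0,0.002]], grip=[1,1,1,1,1,1,1,1,1,1])

```text
clock: 12.55
tcp_pos: [537.4, -365.2, 80.3]
tool_rot: [[-0.994, 0.111, 0.0], [0.111, 0.994, -0.0], [-0.0, -0.0, -1.0]]
wrist_force: [-0.1, -0.5, 2.6]
opening: -0.0
finger_force: 1.2
```

Run:
```python
from h import *
for i in range(4): r.camera('side'); print(r.read_state()['wrist_force'].round(2),r.read_state()['tcp_pos'].round(2))
```

```text
[-0.45 -1.32  1.72] [ 537.42 -365.17   80.29]
[ 0.63 -1.4   2.73] [ 537.44 -365.17   80.3 ]
[ 0.13 -1.01  3.14] [ 537.43 -365.15   80.27]
[ 0.21 -1.64  2.69] [ 537.42 -365.16   80.3 ]
```

The button force follows its spring (2.7 N at 80, 4 N at 78, stop at 76), so it was pressed fully. Now I'll go over the fin and push the shutter shut.

Emit:
arm_command(dr=[[0,0,0],[0,0,0],[0,0,0],[0,0,0],[0,0,0],[0,0,0],[0,0,0],[0,0,0],[0,0,0],[0,0,0]], dp=[[0,0,0.025],[0,0,0.05],[-0.015,0.002,0.055],[-0.035,0.004,0.055],[-0.055,0.006,0.055],[-0.075,0.008,0.055],[-0.095,0.011,0.055],[-0.105,0.012,0.055],[-0.105,0.012,0.055],[-0.105,0.012,0.055]], grip=[1,1,1,1,1,1,1,1,1,1])

```text
clock: 13.58
tcp_pos: [432.2, -352.9, 135.2]
tool_rot: [[-0.994, 0.111, 0.0], [0.111, 0.994, 0.001], [0.0, 0.001, -1.0]]
wrist_force: [0.6, 0.1, 0.4]
opening: 0.1
finger_force: 0.0
```

Emit:
arm_command(dr=[[0,0,0],[0,0,0],[0,0,0],[0,0,0],[0,0,0],[0,0,0],[0,0,0],[0,0,0],[0,0,0],[0,0,0]], dp=[[0,0,0],[0,0,-0.01],[0,0,-0.02],[0,0,-0.03],[0,0,-0.038],[0,0,-0.038],[0.01,-0.001,-0.038],[0.02,-0.002,-0.038],[0.03,-0.003,-0.038],[0.04,-0.0045,-0.038]], grip=[1,1,1,1,1,1,1,1,1,1])

```text
clock: 14.42
tcp_pos: [473.2, -357.8, 97.3]
tool_rot: [[-0.994, 0.111, -0.0], [0.111, 0.994, 0.0], [0.0, -0.0, -1.0]]
wrist_force: [-2.2, 0.7, 0.5]
opening: -0.0
finger_force: 0.9
```

Emit:
arm_command(dr=[[0,0,0],[0,0,0],[0,0,0],[0,0,0],[0,0,0],[0,0,0],[0,0,0],[0,0,0],[0,0,0],[0,0,0]], dp=[[0.007,-0.001,0],[0.014,-0.0015,0],[0.021,-0.0025,0],[0.028,-0.003,0],[0.034,-0.004,0],[0.038,-0.004,0],[0.04,-0.0045,0],[0.042,-0.0045,0],[0.044,-0.005,0],[0.046,-0.005,0]], grip=[1,1,1,1,1,1,1,1,1,1])

```text
clock: 15.25
tcp_pos: [518.2, -362.8, 97.3]
tool_rot: [[-0.994, 0.111, 0.0], [0.111, 0.994, -0.0], [-0.0, -0.0, -1.0]]
wrist_force: [-2.4, -0.7, -0.1]
opening: 0.3
finger_force: 0.8
```

Emit:
arm_command(dr=[[0,0,0],[0,0,0],[0,0,0],[0,0,0],[0,0,0],[0,0,0],[0,0,0],[0,0,0],[0,0,0],[0,0,0]], dp=[[0.001,0,0],[0.002,0,0],[0.003,0,0],[0.004,0,0],[0.005,-0.0005,0],[0.006,-0.001,0],[0.006,-0.001,0],[0.006,-0.001,0],[0.006,-0.001,0],[0.006,-0.001,0]], grip=[1,1,1,1,1,1,1,1,1,1])

```text
clock: 16.08
tcp_pos: [520.7, -362.9, 97.3]
tool_rot: [[-0.994, 0.111, -0.007], [0.111, 0.994, 0.002], [0.007, 0.001, -1.0]]
wrist_force: [-12.1, 2.2, 7.7]
opening: 0.1
finger_force: 5.9
```

Shutter shut against its stop (12 N). I'll back off, rise, open the fingers and tilt by 35°.

Emit:
arm_command(dr=[[0,0,0],[0,0,0],[0,0,0],[0,0,0],[0.014,0.12,0],[0.027,0.243,0],[0.041,0.364,0],[0.055,0.486,0],[0.068,0.607,0],[0.068,0.607,0]], dp=[[-0.012,0.001,0],[-0.012,0.001,0.02],[-0.012,0.001,0.05],[0,0,0.08],[0.02,0,0.09],[0.04,0.002,0.09],[0.05,0.003,0.085],[0.05,0.003,0.08],[0.05,0.003,0.075],[0.05,0.003,0.073]], grip=[1,1,1,0,0,0,0,0,0,0])

```text
clock: 16.92
tcp_pos: [575.1, -359.0, 163.6]
tool_rot: [[-0.807, 0.109, -0.58], [0.086, 0.994, 0.067], [0.584, 0.004, -0.812]]
wrist_force: [0.7, -0.2, -3.3]
opening: 83.0
finger_force: 0.0
```

Run:
```python
from h import *
s=r.read_state(); print(np.round(s['qpos'],4),s['tcp_pos'],s['opening'])
c=cam('side')
f=lambda a,y,x,h,w:cv2.resize(a[y:y+h,x:x+w,::-1],(400,400),interpolation=cv2.INTER_CUBIC)
a=c['frame']; t=cam('top')['frame']
cv2.imwrite('pics/p4.png',np.hstack([f(a,120,310,110,110),f(a,30,300,300,300)]))
```

```text
[-0.278   1.1107  1.2564  0.1311 -2.3295 -1.3407] [ 575.08296076 -358.99609015  163.62330797] 83.02192296970921
```

View pics/p4.png

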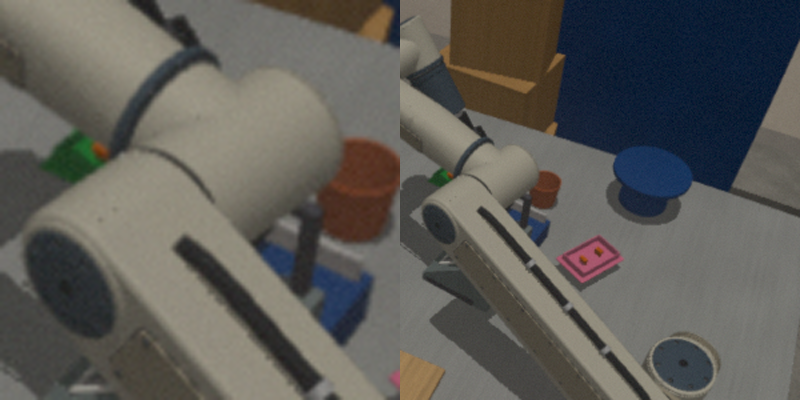

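The side view is mostly covered by the arm (elbow at about (330,180)), but nothing has been displaced. Now I slide in front of the cover at a safe height along the normal.

Emit:
arm_command(dr=[[0,0,0],[0,0,0],[0,0,0],[0,0,0],[0,0,0],[0,0,0],[0,0,0],[0,0,0],[0,0,0],[0,0,0]], dp=[[0.005,0.02,0.003],[0.01,0.04,0.006],[0.015,0.06,0.006],[0.015,0.08,0.006],[0.015,0.1,0.006],[0.015,0.12,0.006],[0.015,0.14,0.006],[0.015,0.149,0.006],[0.015,0.149,0.006],[0.015,0.149,0.006]], grip=[0,0,0,0,0,0,0,0,0,0])

```text
clock: 17.85
tcp_pos: [589.2, -212.0, 178.1]
tool_rot: [[-0.816, 0.111, -0.567], [0.091, 0.994, 0.063], [0.57, 0.0, -0.822]]
wrist_force: [0.2, -1.2, 0.6]
opening: 85.3
finger_force: 0.0
```

```bash
cat > rel.py <<'E'
from h import *
def show():
    s=r.read_state(); p=np.r_[inv(s['tcp_pos']),s['tcp_pos'][2]]-[-32,0,99]
    n=np.array([-.5736,0,.8192]); x=np.array([.8192,0,.5736])
    c,q=np.cos(U[2]),np.sin(U[2]); M=np.array([[c,-q,0],[q,c,0],[0,0,1]])
    D=np.c_[M@x,M@[0,-1,0],M@-n]  # desired tool cols
    print('s',p@n,'up',p@x,'y',p[1],'dr',cv2.Rodrigues(D@np.array(s['tool_rot']).T)[0].ravel().round(4),'q',np.round(s['qpos'],2),'F',np.round(s['wrist_force'],1),s['tcp_pos'].round(1),s['clock'])
E
python3 -c "
from rel import *; show()
c=cam('top'); a=c['frame']; b=cam('side')['frame']
f=lambda a,y,x,h,w:cv2.resize(a[y:y+h,x:x+w,::-1],(400,400),interpolation=cv2.INTER_CUBIC)
cv2.imwrite('pics/p5.png',np.hstack([f(a,180,340,110,110),f(b,150,290,110,110)]))"
```

```text
s 92.44144865957453 up 5.924630962719757 y 2.0807300671688562 dr [ 0.0004  0.0042 -0.0005] q [-0.1   0.92  0.95 -0.01 -2.21 -1.58] F [ 0.2 -1.2  0.6] [ 589.2 -212.   178.1] 17.85
```

View pics/p5.png

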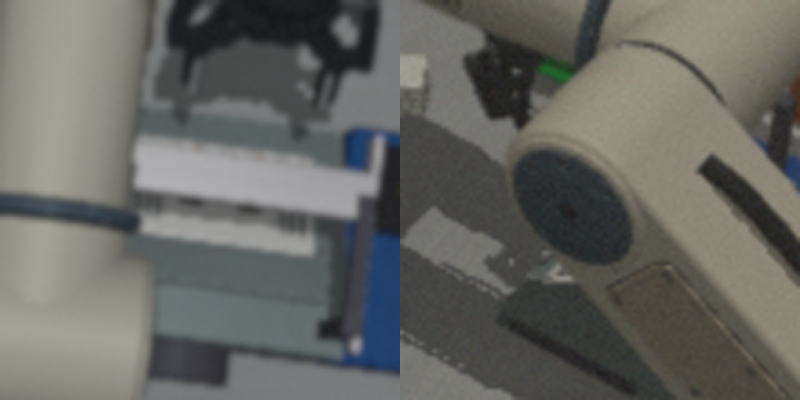

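```bash
python3 -c "
from rel import *
T=cam('top');S=cam('side')
n=np.array([-.5736,0,.8192])
for y in(-25.5,25.5):
    for h in(-10,16):
        p=np.array([-32,y,99])+h*n; P=np.r_[wor(p),p[2]]; a=proj(T,P)[0]; b=proj(S,P)[0]
        print(y,h,'top crop',((a-[355,200])*6).round(),'side crop',((b-[310,155])*5.4545).round())
for y in(-92,92):
    for x,z in((-34,211),(-34,231),(0,231)): a=proj(T,np.r_[wor([x,y]),z])[0]; print('bar',y,x,z,((a-[355,200])*6).round())
P=np.array([-20,0,82])
for sx in(-50,50):
  for sy in(-74,74):
    p=P+5*n+np.array([.8192,0,.5736])*sx+[0,sy,0]; b=proj(S,np.r_[wor(p),p[2]])[0];a=proj(T,np.r_[wor(p),p[2]])[0]; print(sx,sy,((a-[355,200])*6).round(),((b-[310,155])*5.4545).round())
"
```

```text
-25.5 -10 top crop [219. 186.] side crop [204. 332.]
-25.5 16 top crop [228. 149.] side crop [185. 297.]
25.5 -10 top crop [326. 200.] side crop [250. 282.]
25.5 16 top crop [337. 163.] side crop [231. 247.]
bar -92 -34 211 [103. 118.]
bar -92 -34 231 [107. 112.]
bar -92 0 231 [ 97. 190.]
bar 92 -34 211 [524. 173.]
bar 92 -34 231 [534. 168.]
bar 92 0 231 [526. 246.]
-50 -74 [120. 104.] [106. 392.]
-50 74 [424. 143.] [237. 250.]
50 -74 [110. 261.] [225. 387.]
50 74 [428. 303.] [356. 238.]
```

The fitted projections match the observed tabs and plate corners to within about 2 px, so I'll descend along the normal.

Emit:
arm_command(dr=[[0,0.004,0],[0,0.004,0],[0,0.004,0],[0,0.004,0],[0,0.004,0],[0,0.004,0],[0,0.004,0],[0,0.004,0],[0,0.004,0],[0,0.004,0]], dp=[[0.005,0.0015,-0.0034],[-0.003,0.0025,-0.0154],[-0.0115,0.0034,-0.0274],[-0.02,0.0043,-0.04],[-0.0285,0.0052,-0.052],[-0.037,0.0062,-0.064],[-0.0417,0.0067,-0.0706],[-0.0417,0.0067,-0.0706],[-0.0417,0.0067,-0.0706],[-0.0417,0.0067,-0.0706]], grip=[0,0,0,0,0,0,0,0,0,0])

```text
clock: 18.88
tcp_pos: [548.0, -205.6, 106.0]
tool_rot: [[-0.812, 0.112, -0.573], [0.092, 0.994, 0.064], [0.576, -0.001, -0.817]]
wrist_force: [-0.3, -0.9, -0.5]
opening: 85.4
finger_force: 0.0
```

```bash
python3 -c "
from rel import *; show()"
```

```text
s 9.430612485356392 up -1.3311986534000966 y 0.3110294458566445 dr [ 0.0003 -0.0031  0.0002] q [-0.1   0.83  0.59 -0.01 -1.94 -1.59] F [-0.3 -0.9 -0.5] [ 548.  -205.6  106. ] 18.8833
```

Emit:
arm_command(dr=[[0,0,0],[0,0,0],[0,0,0],[0,0,0],[0,0,0],[0,0,0],[0,0,0],[0,0,0],[0,0,0],[0,0,0]], dp=[[-0.005,0.0005,-0.006],[-0.01,0.001,-0.012],[-0.0138,0.0015,-0.0176],[-0.0138,0.0015,-0.0176],[-0.0138,0.0015,-0.0176],[-0.0138,0.0015,-0.0176],[-0.0138,0.0015,-0.0176],[-0.0138,0.0015,-0.0176],[-0.0138,0.0015,-0.0176],[-0.0138,0.0015,-0.0176]], grip=[0,0,0,0,1,1,1,1,1,1], squeeze=40)

```text
clock: 19.72
tcp_pos: [535.7, -203.3, 90.2]
tool_rot: [[-0.815, 0.11, -0.569], [0.091, 0.994, 0.062], [0.572, -0.001, -0.82]]
wrist_force: [4.8, 2.8, 8.8]
opening: 38.1
finger_force: 43.7
```

```bash
python3 -c "
from rel import *; show(); s=r.read_state(); print(s['opening'],s['finger_force'],s['torque'])"
```

```text
s -10.667493219091405 up -0.09396059748731556 y -0.5838516269458518 dr [ 0.001   0.0015 -0.0013] q [-0.1   0.81  0.51 -0.01 -1.88 -1.59] F [4.8 2.8 8.8] [ 535.7 -203.3   90.2] 19.7167
38.12673191983874 43.696264028549194 [ 0.94587893 -1.44539362 -0.89625464]
```

Emit:
arm_command(dr=[[0,0,0],[0,0,0],[0,0,0],[0,0,0],[0,0,0],[0,0,0],[0,0,0],[0,0,0],[0,0,0],[0,0,0]], dp=[[0,0,0],[0.0015,-0.0002,0.002],[0.003,-0.0003,0.004],[0.006,-0.0006,0.008],[0.01,-0.0011,0.0144],[0.015,-0.0017,0.0216],[0.02,-0.0022,0.0287],[0.025,-0.0028,0.036],[0.03,-0.0034,0.0431],[0.034,-0.0038,0.0489]], grip=[1,1,1,1,1,1,1,1,1,1])

```text
clock: 20.55
tcp_pos: [568.3, -207.5, 137.0]
tool_rot: [[-0.812, 0.111, -0.573], [0.091, 0.994, 0.064], [0.577, -0.0, -0.817]]
wrist_force: [-0.6, 0.3, -2.3]
opening: 38.3
finger_force: 40.6
```

```bash
python3 -c "
from rel import *; show(); s=r.read_state(); print(s['opening'],s['finger_force'])
print([(d['centre'],d['score']) for c in [cam('side')] for d in r.recognise('cover_grip','side')])
print([(d['centre'],d['score']) for c in [cam('top')] for d in r.recognise('cover_grip','top')])"
```

```text
s 46.517239599874934 up -0.1639104286582463 y -0.05206871794081902 dr [-0.0001 -0.0039 -0.0002] q [-0.1   0.87  0.74 -0.01 -2.06 -1.59] F [-0.6  0.3 -2.3] [ 568.3 -207.5  137. ] 20.55
38.29499629784667 40.56020379066467
[([327.8, 211.6], 0.61), ([444.9, 219.0], 0.59), ([363.5, 368.9], 0.58)]
[([449.5, 329.9], 0.87), ([239.9, 320.3], 0.81), ([491.6, 176.4], 0.64), ([404.2, 215.3], 0.61)]
```

The cover is off: wrist load is about 2 N, the tabs are held at 38 mm, and its image has moved from (400,239) to (404,215). I'll carry it toward the board.

Emit:
arm_command(dr=[[0,0,0],[0,0,0],[0,0,0],[0,0,0],[0,0,0],[0,0,0],[0,0,0],[0,0,0],[0,0,0],[0,0,0]], dp=[[0.006,0,0.008],[0.015,0,0.018],[0.024,0.005,0.028],[0.03,0.02,0.035],[0.03,0.045,0.04],[0.03,0.075,0.04],[0.03,0.105,0.04],[0.03,0.14,0.04],[0.025,0.17,0.04],[0.02,0.2,0.04]], grip=[1,1,1,1,1,1,1,1,1,1])

```text
clock: 21.58
tcp_pos: [587.1, -5.6, 176.2]
tool_rot: [[-0.811, 0.111, -0.574], [0.091, 0.994, 0.064], [0.578, -0.0, -0.816]]
wrist_force: [0.1, -0.5, -1.8]
opening: 38.0
finger_force: 41.1
```

Emit:
arm_command(dr=[[0,-0.06,0.015],[-0.004,-0.122,0.03],[-0.006,-0.184,0.046],[-0.008,-0.245,0.06],[-0.01,-0.306,0.076],[-0.012,-0.367,0.09],[-0.014,-0.428,0.106],[-0.016,-0.49,0.12],[-0.018,-0.55,0.136],[-0.02,-0.612,0.152]], dp=[[-0.005,0.03,0],[-0.01,0.06,0],[-0.015,0.09,0],[-0.02,0.12,0],[-0.025,0.145,0],[-0.03,0.17,-0.005],[-0.035,0.19,-0.01],[-0.04,0.21,-0.02],[-0.046,0.225,-0.03],[-0.052,0.235,-0.04]], grip=[1,1,1,1,1,1,1,1,1,1])

```text
clock: 22.42
tcp_pos: [534.7, 228.8, 136.3]
tool_rot: [[-0.999, -0.048, -0.001], [-0.048, 0.999, -0.0], [0.001, 0.0, -1.0]]
wrist_force: [0.2, -0.4, -2.3]
opening: 38.2
finger_force: 41.0
```

```bash
cat > b.py <<'E'
from h import *
s=r.read_state(); a=.045; D=np.array([[-np.cos(a),-np.sin(a),0],[-np.sin(a),np.cos(a),0],[0,0,-1.]])
print('dp',np.array([535.5,226,44.3])-s['tcp_pos'],'dr',cv2.Rodrigues(D@np.array(s['tool_rot']).T)[0].ravel().round(4),s['clock'],s['opening'],s['finger_force'],s['wrist_force'].round(1),s['qpos'].round(2),s['joint_velocities'].round(2))
E
python3 b.py
```

```text
dp [  0.82845517  -2.83903943 -91.95750887] dr [ 0.     -0.0009 -0.0027] 22.4167 38.1668679051536 41.02060854434967 [ 0.2 -0.4 -2.3] [ 0.67  0.36  0.01 -0.   -1.22 -2.2 ] [ 0.54 -0.43 -1.15  0.48  1.29 -0.47]
```

Emit:
arm_command(dr=[[0,0,0],[0,0,0],[0,0,0],[0,0,0],[0,0,0],[0,0,0],[0,0,0],[0,0,0],[0,0,0],[0,0,0]], dp=[[0.001,-0.002,0],[0.001,-0.003,-0.01],[0.001,-0.003,-0.02],[0.001,-0.003,-0.035],[0.001,-0.003,-0.05],[0.001,-0.003,-0.06],[0.001,-0.003,-0.07],[0.001,-0.003,-0.075],[0.001,-0.003,-0.075],[0.001,-0.003,-0.075]], grip=[1,1,1,1,1,1,1,1,1,1])

```text
clock: 23.25
tcp_pos: [537.2, 224.6, 62.0]
tool_rot: [[-0.999, -0.045, -0.003], [-0.045, 0.999, -0.0], [0.003, -0.0, -1.0]]
wrist_force: [1.2, 0.5, -2.1]
opening: 38.1
finger_force: 41.1
```

```bash
python3 b.py; python3 -c "
from h import *
S=cam('side')['frame']; T=cam('top')['frame']
f=lambda a,y,x,h,w:cv2.resize(a[y:y+h,x:x+w,::-1],(400,400),interpolation=cv2.INTER_CUBIC)
cv2.imwrite('pics/p6.png',np.hstack([f(S,240,200,160,160),f(T,160,180,150,150)]))"
```

```text
dp [ -1.65128781   1.37692874 -17.73405993] dr [ 0.0005 -0.0028 -0.0004] 23.25 38.056255418187234 41.05145037174225 [ 1.2  0.5 -2.1] [ 0.66  0.42 -0.09 -0.   -1.06 -2.19] [ 0.   -0.02  0.01  0.   -0.   -0.  ]
```

View pics/p6.png

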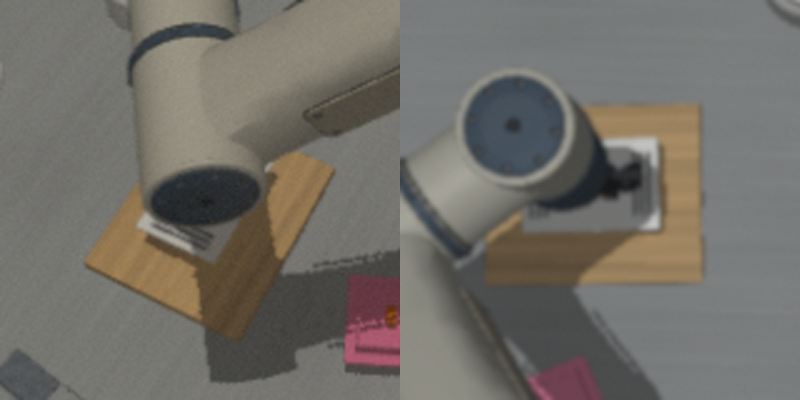

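The cover hangs over the middle of the board and well inside it (top view about (402,229)), level and aligned. I'll lower it gently.

Emit:
arm_command(dr=[[0,-0.003,0],[0,-0.003,0],[0,-0.003,0],[0,-0.003,0],[0,-0.003,0],[0,-0.003,0],[0,-0.003,0],[0,-0.003,0],[0,-0.003,0],[0,-0.003,0]], dp=[[0,0,-0.004],[0,0,-0.008],[0,0,-0.012],[0,0,-0.014],[0,0,-0.015],[0,0,-0.016],[0,0,-0.017],[0,0,-0.0175],[0,0,-0.018],[0,0,-0.018]], grip=[1,1,1,1,1,1,1,1,1,1])

```text
clock: 24.18
tcp_pos: [536.7, 224.7, 43.9]
tool_rot: [[-0.999, -0.046, -0.0], [-0.046, 0.999, -0.0], [0.0, -0.0, -1.0]]
wrist_force: [-0.0, -0.2, -1.8]
opening: 38.2
finger_force: 41.0
```

```bash
python3 b.py
```

```text
dp [-1.24538866  1.25074261  0.37923311] dr [ 0.0002 -0.     -0.0005] 24.1833 38.218407862364714 41.04348421096802 [-0.  -0.2 -1.8] [ 0.67  0.44 -0.12  0.   -1.01 -2.19] [-0. -0.  0. -0. -0.  0.]
```

Not yet touching, so I go on in 0.5 mm steps.

Emit:
arm_command(dr=[[0,0,0],[0,0,0],[0,0,0],[0,0,0],[0,0,0],[0,0,0],[0,0,0],[0,0,0],[0,0,0],[0,0,0]], dp=[[0,0,-0.0005],[0,0,-0.001],[0,0,-0.0015],[0,0,-0.002],[0,0,-0.002],[0,0,-0.002],[0,0,-0.002],[0,0,-0.002],[0,0,-0.002],[0,0,-0.002]], grip=[1,1,1,1,1,1,1,1,1,1])

```text
clock: 25.02
tcp_pos: [536.9, 224.8, 43.2]
tool_rot: [[-0.999, -0.046, 0.001], [-0.046, 0.999, -0.0], [-0.001, -0.0, -1.0]]
wrist_force: [-3.0, -1.0, 6.3]
opening: 38.4
finger_force: 43.5
```

The cover is on the board (6 N). I'll unload it, open, then rise.

Emit:
arm_command(dr=[[0,0,0],[0,0,0],[0,0,0],[0,0,0],[0,0,0],[0,0,0],[0,0,0],[0,0,0],[0,0,0],[0,0,0]], dp=[[0,0,0.001],[0,0,0.001],[0,0,0.001],[0,0,0.001],[0,0,0.001],[0,0,0.001],[0,0,0.001],[0,0,0.001],[0,0,0.001],[0,0,0.001]], grip=[1,0.45,0.4,0.3,0.2,0.1,0,0,0,0])

```text
clock: 25.85
tcp_pos: [536.8, 224.7, 43.0]
tool_rot: [[-0.999, -0.046, 0.0], [-0.046, 0.999, -0.0], [-0.0, -0.0, -1.0]]
wrist_force: [1.3, 0.1, 0.7]
opening: 85.4
finger_force: 0.0
```

Emit:
arm_command(dr=[[0,0,0],[0,0,0],[0,0,0],[0,0,0],[0,0,0],[0,0,0],[0,0,0],[0,0,0],[0,0,0],[0,0,0]], dp=[[0,0,0.01],[0,0,0.025],[0,0,0.045],[0,0,0.075],[0,0,0.105],[0,0,0.135],[-0.02,0,0.165],[-0.05,0,0.19],[-0.08,0,0.21],[-0.11,0,0.22]], grip=[0,0,0,0,0,0,0,0,0,0])

```text
clock: 26.68
tcp_pos: [426.6, 224.8, 266.7]
tool_rot: [[-0.999, -0.045, 0.004], [-0.045, 0.999, 0.003], [-0.004, 0.002, -1.0]]
wrist_force: [-0.5, 0.7, 0.7]
opening: 85.4
finger_force: 0.0
```

Emit:
arm_command(dr=[[0,0,0],[0,0,0],[0,0,0],[0,0,0],[0,0,0],[0,0,0],[0,0,0],[0,0,0],[0,0,0],[0,0,0]], dp=[[-0.02,0.03,0],[-0.04,0.06,0],[-0.06,0.09,0],[-0.08,0.12,0],[-0.1,0.15,0],[-0.1,0.18,0],[-0.1,0.2,0],[-0.1,0.2,0],[-0.1,0.2,0],[-0.1,0.2,0]], grip=[0,0,0,0,0,0,0,0,0,0])

```text
clock: 27.52
tcp_pos: [326.8, 424.4, 263.5]
tool_rot: [[-0.999, -0.046, 0.0], [-0.046, 0.999, -0.0], [-0.0, -0.0, -1.0]]
wrist_force: [0.1, 0.1, 1.3]
opening: 85.5
finger_force: 0.0
```

```bash
python3 -c "
from h import *
T=cam('top'); S=cam('side')
cv2.imwrite('pics/p7.png',np.vstack([np.hstack([cv2.resize(S['frame'][240:390,220:350,::-1],(400,300)),cv2.resize(S['frame'][150:260,310:420,::-1],(400,300))]),cv2.resize(T['frame'][120:330,140:540,::-1],(800,300))]))
for t in('tub','pot','brush'):
  for n,c in(('top',T),('side',S)): print(t,n,[(np.round(d['centre']).tolist(),round(d['score'],2)) for d in r.recognise(t,n)][:2])
for d in r.masks_of('cover_grip','top'):
  m=d['region'].astype(np.uint8); k=max(cv2.findContours(m,0,2)[0],key=cv2.contourArea)
  print(d['centre'],[atz(T,p,37)[:2].round().tolist() for p in cv2.boxPoints(cv2.minAreaRect(k))])
print(r.read_state()['wrist_force'],r.read_state()['clock'])"
```

```text
tub top [([332.0, 150.0], 0.61)]
tub side [([257.0, 235.0], 0.83)]
pot top [([515.0, 264.0], 0.81)]
pot side [([408.0, 172.0], 0.9)]
brush top [([164.0, 226.0], 0.65)]
brush side [([222.0, 401.0], 0.92), ([367.0, 215.0], 0.37)]
[250.9, 228.5] [[592.0, 298.0], [595.0, 151.0], [489.0, 148.0], [486.0, 294.0]]
[495.0, 175.2] [[666.0, -403.0], [770.0, -417.0], [755.0, -568.0], [650.0, -554.0]]
[447.2, 331.2] [[251.0, -262.0], [337.0, -310.0], [268.0, -439.0], [183.0, -391.0]]
[241.2, 322.8] [[316.0, 322.0], [356.0, 228.0], [220.0, 167.0], [180.0, 260.0]]
[416.6, 249.4] [[395.0, -84.0], [615.0, -104.0], [586.0, -437.0], [367.0, -412.0]]
[-0.21200642  0.10715574  0.91428291] 27.9667
```

View pics/p7.png

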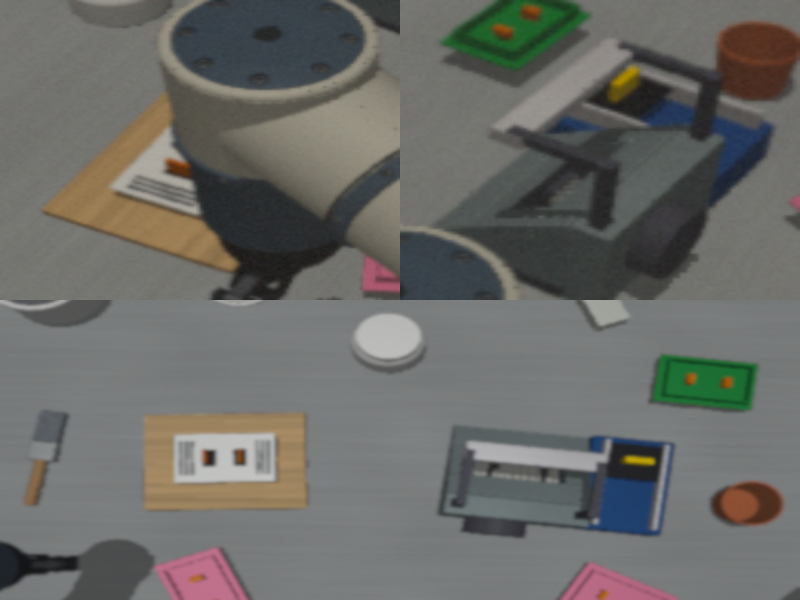

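The cover lies flat, tabs up, inside the board (top view about (252,230)). The shutter is shut with its fin at about (460,230), and the tub, pot and brush have not moved. I'm handing the job in.

```bash
python3 -c "
from bench import r; print(r.close_job())"
```

```text
the job is handed in; nothing more can be done
None
```

The job is handed in, verdict not shown: the stop button was pressed to its stop, the shutter was slid open and shut again to its stops, the filter cover lies flat, tabs up, inside the board, the bystanders are unmoved, and the one slip was the closed fingers landing once on the fin's top at about 43 N early on.

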